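# Clip on the light sensor and hold the exposure box lid at 50 degrees

### The arm

A 7-joint arm with a two-finger parallel gripper is mounted at the origin on a cart in front of the work surface, level with it; the furniture and walls round the work are solid. World frame = base frame: x ahead of the robot, y to its left, z up, the work surface at z = 0. Lengths are in m, angles in rad, forces in N, time in s.
With the tool pointing down it reaches from about 0.4 to 0.85 m from the base axis. Payload 10.4 kg.
Tool frame: the origin (TCP) lies midway between the tips of the shut fingers; the grasp point (between the pads) lies 19 mm behind it (manip.grasp_offset is the distance from the TCP to the grasp point, in m); z points along the fingers, y is the line along which they close (so a half turn about z gives the same grasp; the last joint's range is limited). The gripper opens to 85 mm and grips with 20 to 120 N. Pads are 22 mm wide; open, the fingers measure 114 mm over their backs; the gripper's body (76 mm by 85 mm) begins 54 mm behind the grasp point. The pads swing forward as they close: fully open they stand 13 mm farther back than shut.
Start: joints at [1.129, 0.332, -0.065, 1.46, 0.022, 1.35, -0.088], TCP at [0.254, -0.571, 0.231] pointing down, gripper open.
Joint ranges: [-2.6, 2.6], [-0.5, 2.12], [-1.47, 1.34], [0.16, 2.42], [-1.27, 4.41], [0.06, 2.06], [-2.6, 2.6]. Speed limits (rad/s): [2.22, 2.22, 2.79, 2.79, 3.14, 3.14, 3.14].

### API

Orientations are given as a unit quaternion [x, y, z, w].
In Python, from workcell import manip gives the robot as it stands.
- The arm moves only by the tool drive_effector, called after "Request:" by a JSON object that holds its "name" and its "arguments", one argument or row to a line. Schema: {"type":"object","properties":{"steps":{"type":"array","items":{"type":"object","properties":{"turn_vec":{"type":"array","items":{"type":"number"},"minItems":3,"maxItems":3},"d":{"type":"array","items":{"type":"number"},"minItems":3,"maxItems":3},"aperture":{"type":"number"}},"additionalProperties":false,"required":["aperture"]},"minItems":1,"maxItems":20},"squeeze":{"type":"number"},"only":{"type":"string"},"quiet":{"type":"boolean"},"lines":{"type":"string"}},"required":["steps"],"additionalProperties":false}. steps is a list of rows, 1 to 20 of them, each an object with the fields turn_vec (a list: a rotation vector rx, ry, rz in units of 0.25 rad), d (a list: dx, dy, dz in units of 20 mm), aperture (the opening from 0.0 (shut) to 1.0 (fully open)); a field left out counts as zero (the opening has to be given); each row is the pose to reach, as a shift and turn from the pose commanded when the call began, along the tool's axes at that moment; what a row does not reach only later rows make up. A row lasts 1/8 s, in which the tool goes at most 0.0625 m and 0.188 rad, less where a joint would pass 70% of its speed; a pose out of reach is approached as far as the arm can. The fingers move at their own pace and stop on an object; squeeze is the grip in N (left out, the last holds). Time passes only in rows, so rows that do not move let the fingers close. The tool returns the time, the measured TCP pose, the force, the opening and the grip force at its end. only (a regular expression) keeps the lines of the reply that match it, lines (a string "A,B") keeps lines A to B, and quiet returns only ok. Input that does not fit is refused with a message, and nothing moves.
- manip.get_obs(): the state, without advancing time (a new reading comes with each control period).
- manip.camera(name): name is "scene" or "top"; returns the picture (420x560x3 uint8, blue, green, red); there is no depth.
- manip.calibration(name): a dict with "fx", "fy", "cx", "cy" (pixels), "world_from_camera" (4x4, takes a point from camera to world coordinates). Camera axes: x right, y up, looking along -z (the intrinsics and any distortion apply to the point x, -y, -z); pixel columns grow to the right and rows downward; lengths in m; the calibration is good to about 2 mm. A picture is of the moment at which its call begins. calibration takes no time and is no camera call.
- manip.hand_in(): hands the job in; it is judged then, once.
The state is a dict: "clock": time; "joint_pos": joint angles; "joint_velocities": joint speeds; "tau": joint torques, N m; "position": TCP position; "ee_rot": TCP orientation; "ft_force": force on the tool from outside, world axes, zero at the start; "torque": the same for the moment, N m; "grip_width": opening from 0.0 (shut) to 1.0 (fully open); "grasp_force": force on a finger pad.
Only numpy, scipy, OpenCV 4.12 (cv2) and the standard library are available. Lean on these libraries where they do the work, as an engineer would, in place of code of your own. Each camera call takes 0.05 s, during which the arm holds its last target. There are 200 camera calls.

### The job

Set up the stray-light check on the white exposure box. First, with the lid still closed, squeeze the orange sensor clip open, take it off its parking strip and release it onto the top edge of the upright aluminium plate on the left side of the box, so that it grips the plate by itself, upright and with both jaws well over the edge. Then raise the lid by its bar handle and hold it still, open at 50 degrees (the red mark on the quadrant beside it), within 5 degrees: the lid falls shut if released, so finish while still holding it with the fingers. Never let the lid drop shut, do not prop it on anything, and leave the bottles, vials and timer alone.

Things in the scene. Friction and masses are not known exactly. Their poses are not given: they have to be found in the camera images.
- exposure_box: white box fixed to the bench, 140 (x, depth) x 180 (y, width) x 100 mm high, open top under a grey hinged lid, a covered dish inside; origin at the centre of its underside; x points to its back (hinge side), y to its left (the plate side), z up. Its place and yaw vary.
- lid (a joint): opening angle of the grey lid in rad: 0 closed and level, growing as its front rises, stop at 1.3; 50 degrees is 0.873. Lid about 0.35 kg (varies), 148 x 186 x 8 mm, on a free hinge on the box's back rim: it falls shut from any angle.
- lid_hinge (a point): point on the hinge axis, midway along it (fixed on the box, 74 mm behind the box's origin and 104 mm above its underside); the axis is the box's y
- lid_bar (a point): middle of the lid's handle: a round steel bar 10 mm thick, 120 mm long, parallel to the hinge and 186 mm from its axis, in the lid's middle plane (z = 104 mm when closed), on two 10 mm arms 60 mm either side of the middle. 35 mm free between bar and lid edge for a finger. Pinch it from above, fingers closing across it; it turns in the pads as the lid rises.
- scale_mark (a point): the red mark at 50 degrees on the fixed aluminium quadrant scale on the right side of the box, 102 mm right of its middle, 90 mm from the hinge axis; the scale rises to 205 mm above the bench (carry things over it); black ticks every 10 degrees. A yellow line on the lid's right edge points along the lid, at this mark when the lid is at 50 degrees.
- sensor_plate: upright aluminium plate on brackets at the left side of the box, moves with it: 64 mm long (x, same as the box's x), 4 mm thick (y), 70 mm tall; origin at the middle of its TOP edge, 125 mm above the bench and 47 mm left of the box's left wall; z up
- clip: loose orange spring clip, 50 g, black 14 mm round sensor outside one jaw. Starts upright biting the parking strip, plate edge 10 mm below its origin. Origin on its pivot axis (pivot radius 3.5 mm); x along the pivot and along the bitten plate, z up to the handles. Jaws reach 30 mm below the origin, handles 39 mm above; 22 mm wide along x.
- clip_leg (a joint): rad: 0 biting a 4 mm plate (handles 30 mm apart over their outsides at the top), +0.34 squeezed to its stop (handles parallel, 17 mm over outsides, jaw tips 14 mm apart), -0.13 shut on nothing. Squeezing takes 4 to 8 N; it bites with about 4 N a jaw. While squeezed the body leans 0.17 rad sideways; its origin stays in the middle.
- parking_strip: fixed holder: black base 120 x 70 x 10 mm with an upright aluminium plate 100 mm long (x), 4 mm thick (y), top edge 80 mm above the bench; origin at the centre of the underside. The clip sits within 25 mm of its middle. Tall instruments stand right behind the work, from x = 0.65 m on.
- bottle_amber: bystander: brown bottle with black cap, 50 mm wide, 100 mm tall; origin under its middle
- bottle_drops: bystander: white bottle with white cap, 42 mm wide, 85 mm tall; origin under its middle
- bottle_stain: bystander: small brown bottle with white cap, 36 mm wide, 70 mm tall; origin under its middle
- timer: bystander: flat white timer with keys, 70 x 64 x 20 mm; origin under its middle
- vial_a: bystander: small vial with red cap, 21 mm wide, 44 mm tall; origin under its middle
- vial_b: bystander: small vial with blue cap, 21 mm wide, 44 mm tall; origin under its middle

How it is judged:
On the way:
1. the clip bites the plate's top edge, upright and let go, the lid still closed (contact force between clip and sensor_plate above 2 N and x of clip in the frame of sensor_plate between -0.03 and 0.03 m and y of clip in the frame of sensor_plate between -0.006 and 0.006 m and z of clip in the frame of sensor_plate between 0 and 0.024 m and angle between clip's own z axis and vertical below 0.4 rad and contact force between the fingers and clip below 0.1 N and linear speed of clip below 0.03 m/s and value of joint lid below 0.08 rad), for 0.2 s.
At the end, for the whole second after the job is handed in: the lid stands still at 50 degrees (45 to 55), carried by the fingers (at least 0.8 N) and touching no loose thing; the clip bites the sensor plate's top edge by itself, within the plate's length, its pivot 0 to 24 mm above the edge, within 0.4 rad of upright, untouched and at rest (value of joint lid between 0.785 and 0.96 rad and velocity of joint lid between -0.05 and 0.05 rad/s and contact force between the fingers and lid above 0.8 N and contact force between clip and sensor_plate above 2 N and x of clip in the frame of sensor_plate between -0.03 and 0.03 m and y of clip in the frame of sensor_plate between -0.006 and 0.006 m and z of clip in the frame of sensor_plate between 0 and 0.024 m and angle between clip's own z axis and vertical below 0.4 rad and contact force between the fingers and clip below 0.1 N and linear speed of clip below 0.03 m/s and contact force between lid and clip below 0.2 N and contact force between lid and bottle_amber below 0.2 N and contact force between lid and bottle_drops below 0.2 N and contact force between lid and bottle_stain below 0.2 N and contact force between lid and timer below 0.2 N and contact force between lid and vial_a below 0.2 N and contact force between lid and vial_b below 0.2 N); the arm keeps its last pose, push and grip.
It fails at once if the lid is let fall shut (faster than 2.5 rad/s downwards) (velocity of joint lid below -2.5 rad/s).
It fails at once if a bottle, vial or the timer is moved more than 30 mm or tipped (distance of any of bottle_amber, bottle_drops, bottle_stain, timer, vial_a, vial_b from where it was at the start of the episode above 0.03 m or angle between any of bottle_amber, bottle_drops, bottle_stain, timer, vial_a, vial_b's own z axis and vertical above 0.5 rad).
It also fails if it takes over 61 s, if anything falls off the work surface, if the arm or the gripper's body presses on something with over 40 N, if the wrist force passes 120 N, or if a joint passes its speed limit or range.

## Working session

There is one attempt and no reset: what is moved stays moved. The work goes in short steps, Python scripts to look and compute and a tool call to move; the robot and the scene stay as the last step left them, time stands still between calls to the robot, and variables do not carry over. Pictures are saved under pics/ and viewed, at most 10 in all, crops included, and the job is handed in when it is done.

```bash
ls; mkdir -p pics
```

Run:
```python
from workcell import manip
import cv2,numpy as np
for n in("scene","top"):
    im=manip.camera(n); cv2.imwrite(f"pics/{n}0.png",im)
    c=manip.calibration(n); print(n,c)
o=manip.get_obs(); print(o, manip.grasp_offset)
```

```text
pics
workcell.py
scene {'fx': 414.0973360219508, 'fy': 414.0973360219508, 'cx': 280.13878122112254, 'cy': 212.33755984508912, 'world_from_camera': array([[-0.86804199,  0.37506489, -0.32531436,  0.11935223],
       [-0.49610281, -0.62933599,  0.59817908,  0.61712714],
       [ 0.01962393,  0.68063393,  0.73236081,  1.04373925],
       [ 0.        ,  0.        ,  0.        ,  1.        ]])}
top {'fx': 412.1305272482925, 'fy': 412.1305272482925, 'cx': 277.6749783379132, 'cy': 208.1852141394451, 'world_from_camera': array([[-0.01372815,  0.99474744, -0.10143503,  0.35011919],
       [-0.99989159, -0.01419726, -0.00390416, -0.12268055],
       [-0.00532375,  0.10137044,  0.9948345 ,  1.65147516],
       [ 0.        ,  0.        ,  0.        ,  1.        ]])}
{'clock': 0.1, 'joint_pos': array([ 1.1293731 ,  0.33279202, -0.06468393,  1.46083508,  0.02160009,
        1.34987632, -0.08848449]), 'joint_velocities': array([-2.72832364e-04, -3.42298611e-03,  1.31831477e-04, -2.67005681e-03,
       -4.51393722e-04,  1.54200353e-05,  2.37859606e-04]), 'tau': array([ 1.89237224e-03, -6.26742911e+01,  4.93181229e-02, -3.92431533e+01,
        1.61840249e-02,  6.95578303e-03,  7.13669397e-05]), 'position': array([ 0.25403897, -0.57069467,  0.23061647]), 'ee_rot': array([ 9.78151235e-01,  2.07893703e-01, -1.54968754e-04, -5.87673926e-04]), 'ft_force': array([-0.79674379, -0.76112433,  0.00308246]), 'torque': array([-0.01857633, -0.02601888, -0.02456818]), 'grasp_force': 0.0, 'grip_width': 0.9969650623622329} 0.0187
```

View pics/scene0.png

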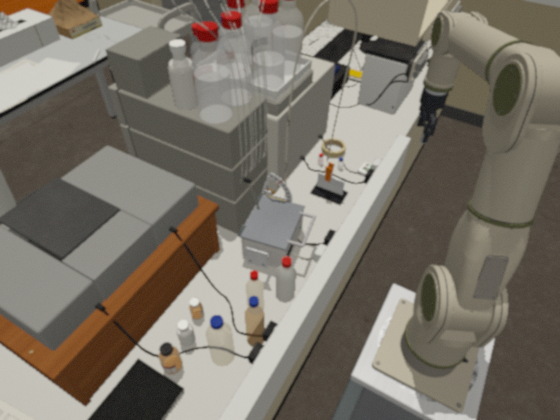

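View pics/top0.png

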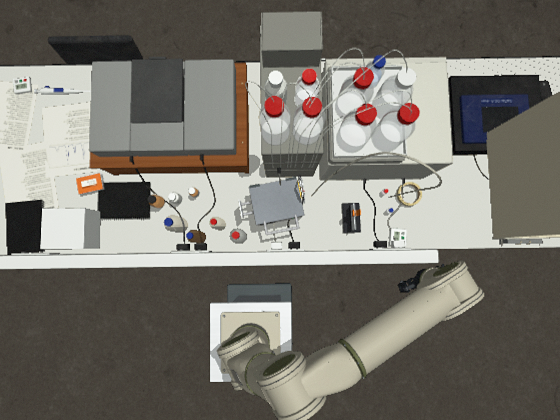

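The scene view shows the grey-lidded box around (272,232) and the strip with the orange clip at (329,180). In the top view the box is at (275,205) and the strip at (351,217). I'll enlarge both.

Run:
```python
import cv2
a=cv2.imread("pics/top0.png")[170:260,230:420]; cv2.imwrite("pics/t1.png",cv2.resize(a,None,fx=4.2,fy=4.2,interpolation=cv2.INTER_CUBIC))
a=cv2.imread("pics/scene0.png")[130:280,225:385]; cv2.imwrite("pics/s1.png",cv2.resize(a,None,fx=4,fy=4,interpolation=cv2.INTER_CUBIC))
```

```text
(no output)
```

View pics/t1.png

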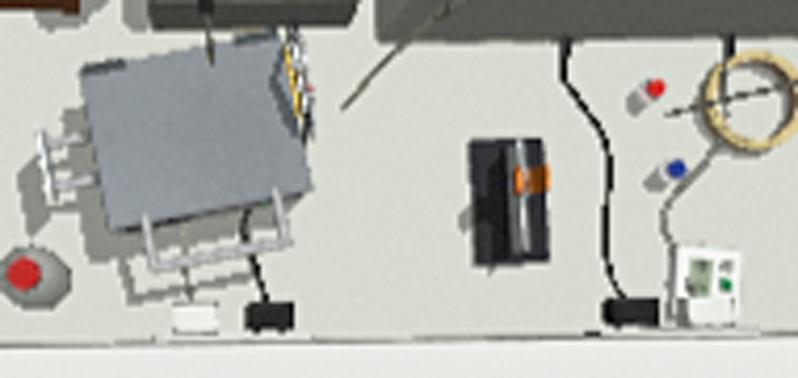

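View pics/s1.png

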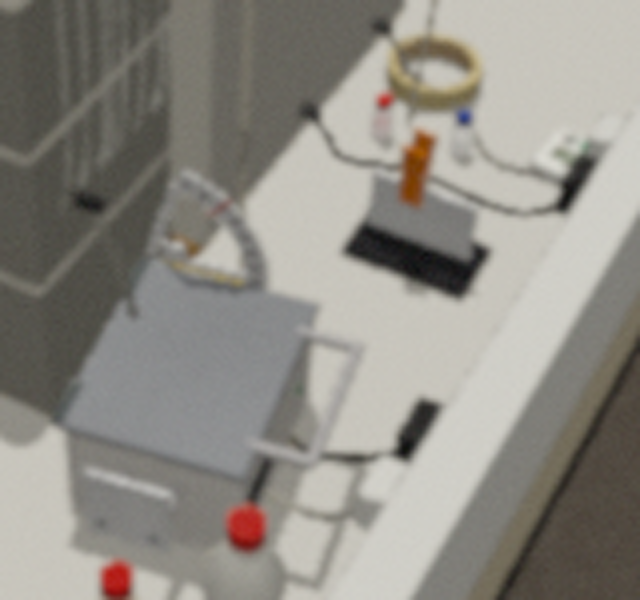

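The crops show the lid corners, bar, plate top edge, strip base and clip handles clearly. I'll fit poses from those points using both cameras.

Create h.py:
```python
from workcell import manip
import numpy as np
from scipy.optimize import least_squares
from scipy.spatial.transform import Rotation as R
C={n:manip.calibration(n) for n in("scene","top")}
def proj(n,P):
    c=C[n]; T=np.linalg.inv(c["world_from_camera"]); p=T[:3,:3]@P+T[:3,3]
    return np.array([c["cx"]+c["fx"]*p[0]/-p[2], c["cy"]-c["fy"]*p[1]/-p[2]])
def t(u,v):return("top",(230+u/4.2,170+v/4.2))
def s(u,v):return("scene",(225+u/4,130+v/4))
def loc(q,p): # x,y,yaw
    c,s_=np.cos(q[2]),np.sin(q[2]); return np.array([q[0]+c*p[0]-s_*p[1],q[1]+s_*p[0]+c*p[1],p[2]])
def fit(obs,q0):
    f=lambda q:np.concatenate([proj(n,loc(q,P))-uv for P,(n,uv) in obs])
    r=least_squares(f,q0,loss="soft_l1",f_scale=1); print(r.x.round(4)); print(f(r.x).reshape(-1,2).round(1).tolist()); return r.x
```

Run:
```python
from h import *
L=.108
box=[((.074,.093,L),t(82,70)),((-.074,.093,L),t(110,230)),((-.074,-.093,L),t(312,190)),
((-.074,-.093,L),s(318,308)),((-.074,.093,L),s(243,472)),((.074,.093,L),s(68,425)),
((-.112,.06,.108),t(150,268)),((-.112,-.06,.108),t(288,240)),((-.112,-.06,.108),s(360,348)),((-.112,.06,.108),s(313,458)),
((.032,.137,.125),t(42,130)),((-.032,.137,.125),t(55,203)),((.032,.137,.125),s(85,470)),((-.032,.137,.125),s(172,497))]
q=fit(box,[.5,-.1,.2])
for n,p in dict(hinge=(.074,0,.104),bar=(-.112,0,.104),plate=(0,.137,.125)).items(): print(n,loc(q,p).round(4))
st=[((.06,.035,.01),t(472,140)),((-.06,.035,.01),t(473,265)),((-.06,-.035,.01),t(550,262)),((.06,-.035,.01),t(545,138)),
((.06,.035,.01),s(345,245)),((-.06,.035,.01),s(465,293)),((-.06,-.035,.01),s(490,252)),
((.05,0,.08),s(375,175)),((-.05,0,.08),s(475,210))]
q=fit(st,[.5,-.3,0])
# clip along strip: handles top mid at z=.129
for c in (t(531,178),s(418,140)):
    r=least_squares(lambda d:proj(c[0],loc(q,(d[0],d[1],.125)))-c[1],[0,0]); print("clip local",r.x,loc(q,(r.x[0],r.x[1],.09)))
```

```text
[ 0.5348 -0.1107  0.1852]
[[-1.5, 0.2], [-0.6, 0.3], [-0.1, 0.1], [1.9, -1.7], [1.9, 1.4], [-2.3, -0.6], [0.5, -0.5], [-1.0, -0.2], [0.2, -1.4], [0.6, -0.0], [-1.7, -1.6], [-1.6, -2.2], [0.8, -0.4], [0.5, -0.9]]
hinge [ 0.6075 -0.097   0.104 ]
bar [ 0.4247 -0.1313  0.104 ]
plate [0.5095 0.024  0.125 ]
[ 0.4756 -0.4077 -0.0053]
[[-0.7, -0.6], [-0.2, -0.4], [-0.9, 0.2], [-0.6, -0.3], [-0.6, -0.0], [-0.0, 0.4], [1.8, -1.3], [0.5, -1.8], [1.6, -0.4]]
clip local [ 0.0102954  -0.00129752] [ 0.4859172  -0.40905363  0.09      ]
clip local [ 0.01662927 -0.00234867] [ 0.49224537 -0.41013862  0.09      ]
```

Add to h.py:
```python
def down(yaw, tilt=0): # tool z down; tool y along world direction yaw+90deg
    return R.from_euler("z",yaw)*R.from_euler("y",-tilt)*R.from_euler("x",np.pi)
def rows(tp,tR,half=True):
    o=manip.get_obs(); A=R.from_quat(o["ee_rot"])
    c=[tR,tR*R.from_euler("z",np.pi)] if half else [tR]
    rv=min([(A.inv()*r).as_rotvec() for r in c],key=np.linalg.norm)
    d=A.inv().apply(np.array(tp)-o["position"])
    print("row",rv.round(4),d.round(4),"dist",np.linalg.norm(d).round(3)); return rv,d
```

Run:
```python
from h import *
print(R.from_quat(manip.get_obs()["ee_rot"]).as_matrix().round(3))
rows((.489,-.4095,.18),down(0)); rows((.489,-.4095,.099),down(0))
```

```text
[[ 0.914  0.407 -0.001]
 [ 0.407 -0.914  0.001]
 [-0.    -0.001 -1.   ]]
row [-1.200e-03  3.000e-04  4.188e-01] [ 0.2802 -0.0516  0.0507] dist 0.289
row [-1.200e-03  3.000e-04  4.188e-01] [ 0.2802 -0.0515  0.1317] dist 0.314
```
Tool now: pads open 85mm. tool TCP z at .18 with open pads. Opening: narrow to ~55mm =0.65 approx. Keep 0.7.

Units first: shifts go in units of 20 mm and turns go in units of 0.25 rad. So 0.28 m is 14, 0.224 m is 11.2, 0.4188 rad is 1.6752.

Request:
{"name": "drive_effector", "arguments": {
  "steps": [
    {"turn_vec": [0,0,0.4],"d": [2.8,-0.5,0.5],"aperture": 1},
    {"turn_vec": [0,0,0.8],"d": [5.6,-1,1],"aperture": 0.7},
    {"turn_vec": [0,0,1.2],"d": [8.4,-1.55,1.5],"aperture": 0.7},
    {"turn_vec": [0,0,1.6752],"d": [11.2,-2.05,2],"aperture": 0.7},
    {"turn_vec": [0,0,1.6752],"d": [14,-2.575,2.5],"aperture": 0.7},
    {"turn_vec": [0,0,1.6752],"d": [14,-2.575,2.5],"aperture": 0.7},
    {"turn_vec": [0,0,1.6752],"d": [14,-2.575,2.5],"aperture": 0.7},
    {"turn_vec": [0,0,1.6752],"d": [14,-2.575,2.5],"aperture": 0.7}
  ],
  "squeeze": 20
}}

```text
clock: 1.1
position: [0.4877, -0.4115, 0.1815]
ee_rot: [1.0, -0.001, -0.0, 0.0]
ft_force: [-0.3, -0.5, -1.0]
grip_width: 0.707
grasp_force: 0.0
```

Run:
```python
from h import *
import cv2
im=[]
for n in("scene","top"):
    a=manip.camera(n); cv2.imwrite(f"pics/{n}2.png",a)
    u,v=proj(n,np.array([.489,-.409,.12])).astype(int); im.append(cv2.resize(a[v-35:v+35,u-45:u+45],None,fx=4.4,fy=6,interpolation=2) if 0 else cv2.resize(a[v-40:v+40,u-35:u+35],None,fx=5.6,fy=5.6,interpolation=2)); print(n,u,v)
cv2.imwrite("pics/c2.png",np.hstack(im))
print(manip.get_obs()["position"])
rows((.489,-.4095,.099),down(0))
```

```text
scene 330 166
top 356 211
[ 0.48799961 -0.41126879  0.18155295]
row [ 0.0006  0.     -0.0021] [ 0.001  -0.0018  0.0826] dist 0.083
```

View pics/c2.png

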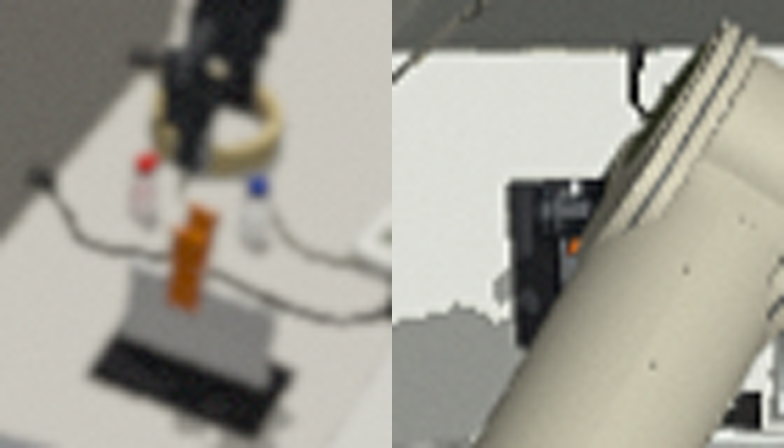

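The gripper sits over the clip (clip at crop (195,255), fingers at (195,150)). Descending and squeezing.

To row units: 0.0805 m is 4.025, 0.06 m is 3, -0.002 rad is -0.008.

Request:
{"name": "drive_effector", "arguments": {
  "steps": [
    {"turn_vec": [0,0,-0.008],"d": [0.05,-0.05,1.5],"aperture": 0.7},
    {"turn_vec": [0,0,-0.008],"d": [0.05,-0.05,3],"aperture": 0.7},
    {"turn_vec": [0,0,-0.008],"d": [0.05,-0.05,4.025],"aperture": 0.7},
    {"turn_vec": [0,0,-0.008],"d": [0.05,-0.05,4.025],"aperture": 0.7},
    {"turn_vec": [0,0,-0.008],"d": [0.05,-0.05,4.025],"aperture": 0.7},
    {"turn_vec": [0,0,-0.008],"d": [0.05,-0.05,4.025],"aperture": 0.5}
  ],
  "squeeze": 20
}}

```text
clock: 1.95
position: [0.4906, -0.4096, 0.1022]
ee_rot: [1.0, 0.001, 0.001, 0.001]
ft_force: [-0.9, 0.7, -0.1]
grip_width: 0.512
grasp_force: 0.0
```

Request:
{"name": "drive_effector", "arguments": {
  "steps": [
    {"aperture": 0.35},
    {"aperture": 0.35},
    {"aperture": 0.3},
    {"aperture": 0.25}
  ],
  "squeeze": 20
}}

```text
clock: 2.45
position: [0.4898, -0.4093, 0.1007]
ee_rot: [1.0, 0.001, -0.0, 0.0]
ft_force: [-0.8, 0.5, 0.3]
grip_width: 0.256
grasp_force: 4.6
```

Request:
{"name": "drive_effector", "arguments": {
  "steps": [
    {"aperture": 0},
    {"aperture": 0},
    {"aperture": 0},
    {"aperture": 0}
  ],
  "squeeze": 20
}}

```text
clock: 2.95
position: [0.49, -0.4081, 0.1005]
ee_rot: [1.0, 0.001, -0.0, -0.001]
ft_force: [-1.1, 5.1, 1.0]
grip_width: 0.191
grasp_force: 19.9
```

To row units: -0.003 m is -0.15.

Request:
{"name": "drive_effector", "arguments": {
  "steps": [
    {"d": [0,-0.15,0],"aperture": 0},
    {"d": [0,-0.15,0],"aperture": 0},
    {"d": [0,-0.15,0],"aperture": 0}
  ]
}}

```text
clock: 3.32
position: [0.49, -0.4066, 0.101]
ee_rot: [1.0, 0.001, 0.0, 0.0]
ft_force: [0.3, -0.4, 0.0]
grip_width: 0.191
grasp_force: 19.6
```

Run:
```python
from h import *
import cv2
a=manip.camera("scene"); u,v=proj("scene",np.array([.489,-.409,.10])).astype(int)
cv2.imwrite("pics/s3.png",cv2.resize(a[v-35:v+35,u-40:u+40],None,fx=8,fy=8,interpolation=2))
```

```text
(no output)
```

View pics/s3.png

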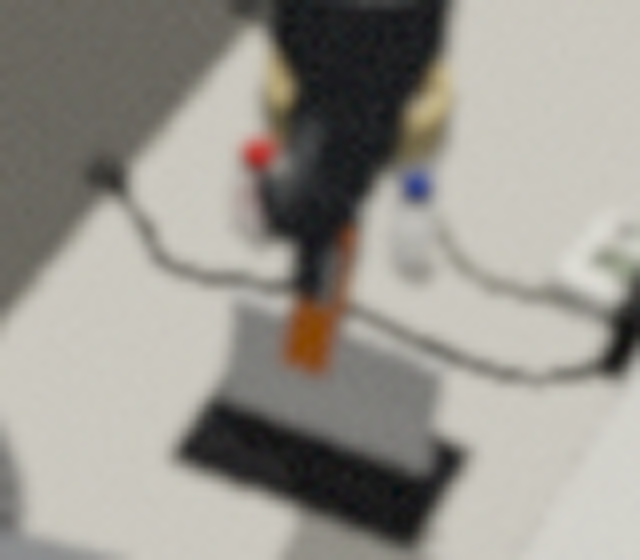

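Force is zero, so the clip is free between the jaws. Lifting; meanwhile enlarging the plate from the first pictures with the predicted edge drawn.

To row units: -0.2 m is -10, -0.15 m is -7.5.

Request:
{"name": "drive_effector", "arguments": {
  "steps": [
    {"d": [0,-0.15,-1.5],"aperture": 0},
    {"d": [0,-0.15,-3],"aperture": 0},
    {"d": [0,-0.15,-5],"aperture": 0},
    {"d": [0,-0.15,-7.5],"aperture": 0},
    {"d": [0,-0.15,-10],"aperture": 0},
    {"d": [0,-0.15,-10],"aperture": 0}
  ]
}}

```text
clock: 4.12
position: [0.4913, -0.4042, 0.3058]
ee_rot: [1.0, 0.001, 0.003, 0.003]
ft_force: [-0.3, 0.4, -1.3]
grip_width: 0.19
grasp_force: 19.6
```

Run:
```python
from h import *
import cv2
q=[.5348,-.1107,.1852]; out=[]
for n in("top","scene"):
    a=cv2.imread(f"pics/{n}0.png"); m=proj(n,loc(q,(0,.137,.11))).astype(int); u,v=m
    z=cv2.resize(a[v-20:v+20,u-20:u+20],None,fx=10,fy=10,interpolation=cv2.INTER_CUBIC)
    for P in((.032,.139),(-.032,.139),(.032,.135),(-.032,.135)):
        w=(proj(n,loc(q,(*P,.125)))-(m-20)+.5)*10; cv2.circle(z,tuple(w.astype(int)),3,(0,0,255),-1)
    print(n,m-20); out.append(z)
cv2.imwrite("pics/p4.png",np.hstack(out))
rows(loc(q,(0,.137,.30)),down(q[2]))
```

```text
top [220 188]
scene [237 233]
row [ 0.0056 -0.0059 -0.1835] [ 0.0189 -0.4282  0.0037] dist 0.429
```

View pics/p4.png

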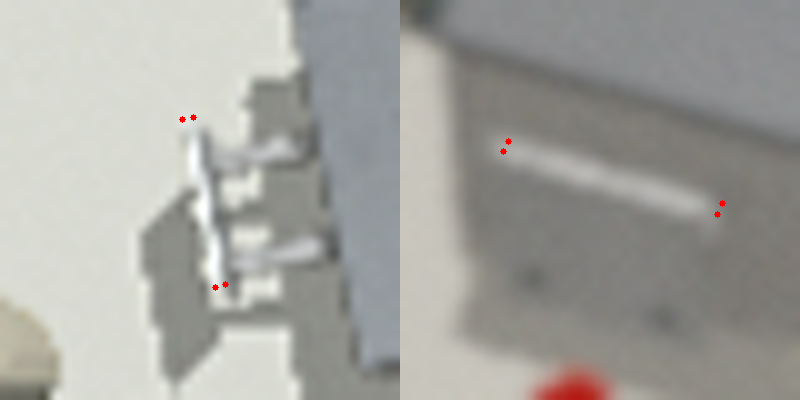

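Top crop: plate edge runs (193,128)–(218,287); scene crop: (500,150)–(712,207). The prediction is within about a pixel. I'll solve for the plate from these points alone.

Run:
```python
from h import *
a=[((.032,0,.125),("top",(220+19.3-.5,188+12.5-.5))),((-.032,0,.125),("top",(220+21.8-.5,188+28.8-.5))),
((.032,0,.125),("scene",(237+9.9-.5,233+15.0-.5))),((-.032,0,.125),("scene",(237+31.4-.5,233+20.9-.5)))]
fit(a,[.51,.024,.185]); fit(a[:2],[.51,.024,.185]);fit(a[2:],[.51,.024,.185])
```

```text
[0.5098 0.0248 0.1809]
[[-0.7, -0.7], [-0.0, -0.3], [0.5, -0.2], [0.4, 0.2]]
[0.508  0.0235 0.1469]
[[-0.0, -0.3], [0.0, 0.3]]
[0.5107 0.0255 0.2034]
[[-0.0, -0.0], [0.0, 0.0]]
```

To row units: 0.019 m is 0.95, -0.4287 m is -21.435, -0.184 rad is -0.736.

Request:
{"name": "drive_effector", "arguments": {
  "steps": [
    {"d": [0.15,-2.5,0],"aperture": 0},
    {"turn_vec": [0,0,-0.16],"d": [0.3,-5.5,0],"aperture": 0},
    {"turn_vec": [0,0,-0.32],"d": [0.4,-8.5,0],"aperture": 0},
    {"turn_vec": [0,0,-0.48],"d": [0.55,-11.5,0],"aperture": 0},
    {"turn_vec": [0,0,-0.64],"d": [0.7,-14.5,0],"aperture": 0},
    {"turn_vec": [0,0,-0.736],"d": [0.8,-17.5,0],"aperture": 0},
    {"turn_vec": [0,0,-0.736],"d": [0.9,-20,0],"aperture": 0},
    {"turn_vec": [0,0,-0.736],"d": [0.95,-21.435,0.2],"aperture": 0},
    {"turn_vec": [0,0,-0.736],"d": [0.95,-21.435,0.2],"aperture": 0},
    {"turn_vec": [0,0,-0.736],"d": [0.95,-21.435,0.2],"aperture": 0},
    {"turn_vec": [0,0,-0.736],"d": [0.95,-21.435,0.2],"aperture": 0}
  ]
}}

```text
clock: 5.5
position: [0.5082, 0.0243, 0.2966]
ee_rot: [0.996, 0.092, -0.0, 0.0]
ft_force: [0.3, -0.2, -0.2]
grip_width: 0.189
grasp_force: 19.6
```

Run:
```python
from h import *
rows((.5095,.0245,.198),down(.185))
```

```text
row [ 0.0003  0.0002 -0.001 ] [0.0013 0.0001 0.0986] dist 0.099
```

To row units: 0.105 m is 5.25, 0.07 m is 3.5.

Request:
{"name": "drive_effector", "arguments": {
  "steps": [
    {"d": [0.05,0,1.5],"aperture": 0},
    {"d": [0.05,0,3.5],"aperture": 0},
    {"d": [0.05,0,5.25],"aperture": 0},
    {"d": [0.05,0,5.25],"aperture": 0},
    {"d": [0.05,0,5.25],"aperture": 0}
  ]
}}

```text
clock: 6.12
position: [0.5099, 0.0255, 0.1933]
ee_rot: [0.996, 0.092, 0.001, 0.0]
ft_force: [0.4, 0.8, 0.1]
grip_width: 0.19
grasp_force: 19.7
```

Run:
```python
from h import *
import cv2
o=manip.get_obs();print(o["position"])
a=manip.camera("scene"); cv2.imwrite("pics/scene5.png",a); m=proj("scene",np.array([.5095,.0245,.15])).astype(int)-[30,28];u,v=m;print(m)
z=cv2.resize(a[v:v+56,u:u+60],None,fx=10,fy=10,interpolation=2)
b=(o["position"]+[0,0,-.0105])
for P in((0.011,0,-.03),(-.011,0,-.03)):
  w=(proj("scene",loc([b[0],b[1],.185],P)+[0,0,b[2]])-m+.5)*10; cv2.circle(z,tuple(w.astype(int)),3,(255,0,0),-1)
for P in((0.032,0,.125),(-.032,0,.125)):
  w=(proj("scene",loc([.5095,.0245,.185],P))-m+.5)*10; cv2.circle(z,tuple(w.astype(int)),3,(255,0,255),-1)
cv2.imwrite("pics/s5.png",z)
```

```text
[0.50990976 0.02547757 0.19333061]
[227 216]
```

View pics/s5.png

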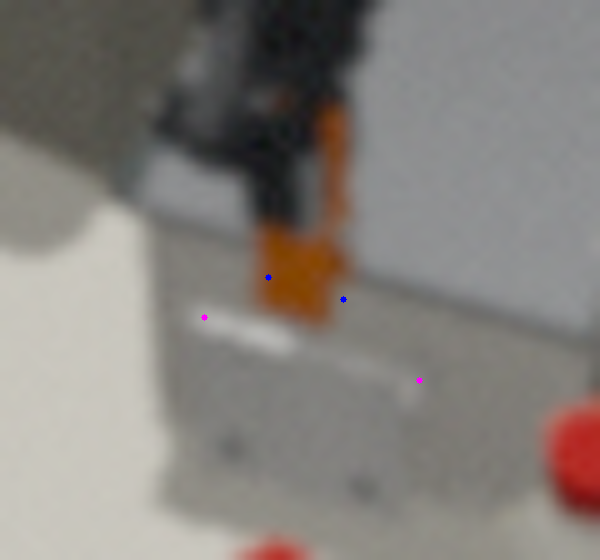

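The near jaw's bottom edge (255,303)–(328,325) is where it should be for a clip centred over the plate edge, (198,318)–(415,385). Descending.

To row units: 0.045 m is 2.25, 0.036 m is 1.8.

Request:
{"name": "drive_effector", "arguments": {
  "steps": [
    {"d": [0,0,0.6],"aperture": 0},
    {"d": [0,0,1.2],"aperture": 0},
    {"d": [0,0,1.8],"aperture": 0},
    {"d": [0,0,2.25],"aperture": 0},
    {"d": [0,0,2.25],"aperture": 0},
    {"d": [0,0,2.25],"aperture": 0}
  ]
}}

```text
clock: 6.92
position: [0.5094, 0.0259, 0.1471]
ee_rot: [0.996, 0.093, 0.0, 0.0]
ft_force: [0.1, -0.8, -0.3]
grip_width: 0.19
grasp_force: 19.7
```

Request:
{"name": "drive_effector", "arguments": {
  "steps": [
    {"aperture": 0.25},
    {"aperture": 0.3},
    {"aperture": 0.35},
    {"aperture": 0.4},
    {"aperture": 0.6},
    {"aperture": 0.6},
    {"aperture": 0.6}
  ]
}}

```text
clock: 7.8
position: [0.5092, 0.0259, 0.1468]
ee_rot: [0.996, 0.093, 0.0, 0.0]
ft_force: [-0.2, 0.0, 0.7]
grip_width: 0.598
grasp_force: 0.0
```

Request:
{"name": "drive_effector", "arguments": {
  "steps": [
    {"d": [0,0,-1.5],"aperture": 0.6},
    {"d": [0,0,-3],"aperture": 0.6},
    {"d": [0,0,-6],"aperture": 0.6},
    {"d": [0,0,-8.5],"aperture": 0.5},
    {"d": [0,0,-8.5],"aperture": 0.4},
    {"d": [0,0,-8.5],"aperture": 0.35},
    {"d": [0,0,-8.5],"aperture": 0.35}
  ]
}}

```text
clock: 8.68
position: [0.5086, 0.0257, 0.3153]
ee_rot: [0.996, 0.093, -0.001, -0.0]
ft_force: [-0.3, -0.3, 0.1]
grip_width: 0.35
grasp_force: 0.0
```

Run:
```python
from h import *
import cv2
q=[.5348,-.1107,.1852]
out=[]
a=manip.camera("scene"); cv2.imwrite("pics/scene6.png",a); m=proj("scene",np.array([.5095,.0245,.14])).astype(int)-[30,30];u,v=m
z=cv2.resize(a[v:v+60,u:u+60],None,fx=9,fy=9,interpolation=2)
cv2.imwrite("pics/s6.png",z)
rows(loc(q,(-.112,0,.2)),down(q[2]+np.pi/2))
rows(loc(q,(-.112,0,.2)),down(q[2]-np.pi/2)); print(manip.get_obs()["joint_pos"])
```

```text
row [-2.00e-03  1.40e-03 -1.57e+00] [-0.1113  0.1389  0.1157] dist 0.212
row [-2.00e-03  1.40e-03 -1.57e+00] [-0.1113  0.1389  0.1157] dist 0.212
[ 0.31433262  0.07294692 -0.47723623  1.60047163  0.03332097  1.47849719
 -1.54973909]
```

View pics/s6.png

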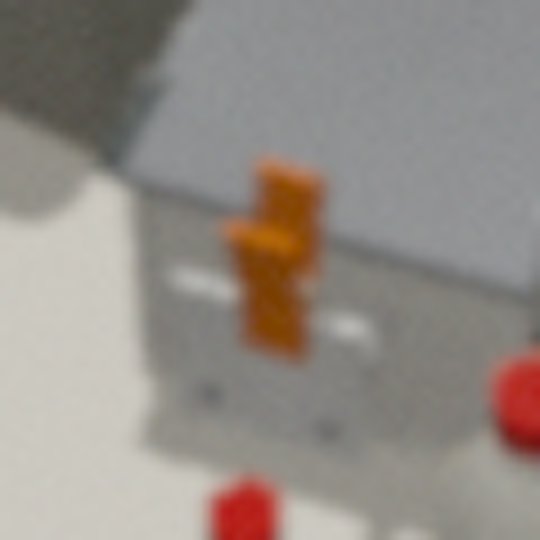

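The clip stands upright, biting the plate at (275,300) between the visible edge pieces. Next is the bar: move over it, turning a quarter turn.

To row units: -0.1 m is -5, 0.1 m is 5, -1.57 rad is -6.28.

Request:
{"name": "drive_effector", "arguments": {
  "steps": [
    {"turn_vec": [0,0,-0.68],"d": [-1,1,0],"aperture": 0.35},
    {"turn_vec": [0,0,-1.36],"d": [-2,2,0],"aperture": 0.35},
    {"turn_vec": [0,0,-2.04],"d": [-3,3,0],"aperture": 0.35},
    {"turn_vec": [0,0,-2.72],"d": [-4,4,0],"aperture": 0.35},
    {"turn_vec": [0,0,-3.4],"d": [-5,5,0],"aperture": 0.35},
    {"turn_vec": [0,0,-4.08],"d": [-5.55,6,0],"aperture": 0.35},
    {"turn_vec": [0,0,-4.76],"d": [-5.55,6.95,1],"aperture": 0.35},
    {"turn_vec": [0,0,-5.44],"d": [-5.55,6.95,2.5],"aperture": 0.35},
    {"turn_vec": [0,0,-6],"d": [-5.55,6.95,4.5],"aperture": 0.35},
    {"turn_vec": [0,0,-6.28],"d": [-5.55,6.95,5.8],"aperture": 0.35},
    {"turn_vec": [0,0,-6.28],"d": [-5.55,6.95,5.8],"aperture": 0.35},
    {"turn_vec": [0,0,-6.28],"d": [-5.55,6.95,5.8],"aperture": 0.35}
  ]
}}

```text
clock: 10.22
position: [0.4261, -0.1313, 0.2016]
ee_rot: [0.639, 0.769, 0.0, 0.0]
ft_force: [0.2, 0.1, 0.7]
grip_width: 0.354
grasp_force: 0.0
```

Run:
```python
from h import *
import cv2
q=[.5348,-.1107,.1852]
rows(loc(q,(-.112,0,.085)),down(q[2]+np.pi/2),False)
print(manip.get_obs()["joint_pos"].round(2))
a=manip.camera("scene"); m=proj("scene",np.array([.4247,-.1313,.13])).astype(int)-[35,30];u,v=m
z=cv2.resize(a[v:v+60,u:u+70],None,fx=8,fy=8,interpolation=2)
cv2.imwrite("pics/s7.png",z)
```

```text
row [ 0.0006  0.0003 -0.0016] [ 0.0003 -0.0015  0.1166] dist 0.117
[ 0.47 -0.03 -0.27  1.94 -0.01  1.23  0.39]
```

View pics/s7.png

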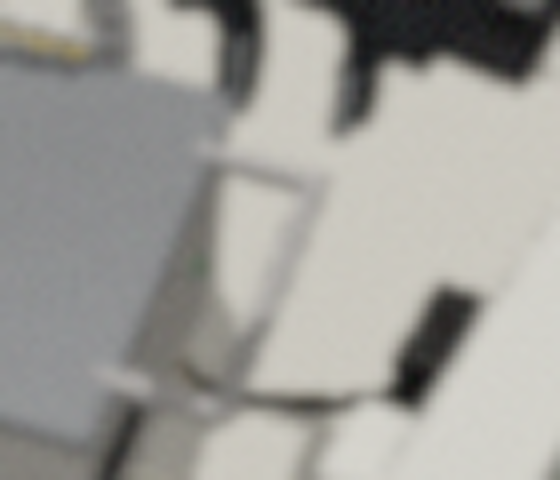

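The fingers, tips at (237,90) and (350,120), straddle the line of the bar, (320,180)–(230,400). Descending.

To row units: 0.116 m is 5.8, 0.105 m is 5.25.

Request:
{"name": "drive_effector", "arguments": {
  "steps": [
    {"d": [0,-0.075,2],"aperture": 0.35},
    {"d": [0,-0.075,4],"aperture": 0.35},
    {"d": [0,-0.075,5.25],"aperture": 0.35},
    {"d": [0,-0.075,5.8],"aperture": 0.35},
    {"d": [0,-0.075,5.8],"aperture": 0.35},
    {"d": [0,-0.075,5.8],"aperture": 0.35}
  ]
}}

```text
clock: 11.02
position: [0.4252, -0.1318, 0.0861]
ee_rot: [0.639, 0.769, 0.0, 0.001]
ft_force: [-0.9, -0.5, -0.6]
grip_width: 0.347
grasp_force: 0.0
```

Request:
{"name": "drive_effector", "arguments": {
  "steps": [
    {"aperture": 0},
    {"aperture": 0},
    {"aperture": 0},
    {"aperture": 0},
    {"aperture": 0}
  ],
  "squeeze": 35
}}

```text
clock: 11.65
position: [0.4274, -0.1314, 0.0865]
ee_rot: [0.638, 0.77, 0.002, 0.003]
ft_force: [9.7, 0.7, -2.7]
grip_width: 0.102
grasp_force: 34.1
```

Run:
```python
from h import *
for d in (3,8,14,20,26,32,38,44,48,50): 
    th=np.radians(d); print(d, "dy",round(.186*(1-np.cos(th)),4),"dz",round(-.186*np.sin(th),4))
```

```text
3 dy 0.0003 dz -0.0097
8 dy 0.0018 dz -0.0259
14 dy 0.0055 dz -0.045
20 dy 0.0112 dz -0.0636
26 dy 0.0188 dz -0.0815
32 dy 0.0283 dz -0.0986
38 dy 0.0394 dz -0.1145
44 dy 0.0522 dz -0.1292
48 dy 0.0615 dz -0.1382
50 dy 0.0664 dz -0.1425
```

To row units: -0.0636 m is -3.18, -0.045 m is -2.25.

Request:
{"name": "drive_effector", "arguments": {
  "steps": [
    {"d": [0,0.125,0],"aperture": 0},
    {"d": [0,0.15,-0.5],"aperture": 0},
    {"d": [0,0.225,-1.3],"aperture": 0},
    {"d": [0,0.4,-2.25],"aperture": 0},
    {"d": [0,0.685,-3.18],"aperture": 0},
    {"d": [0,0.685,-3.18],"aperture": 0}
  ]
}}

```text
clock: 12.4
position: [0.4382, -0.1292, 0.1496]
ee_rot: [0.639, 0.769, 0.0, 0.001]
ft_force: [2.7, -0.4, -3.9]
grip_width: 0.103
grasp_force: 34.6
```

To row units: -0.0789 m is -3.945, -0.0746 m is -3.73.

Request:
{"name": "drive_effector", "arguments": {
  "steps": [
    {"d": [0,0.38,-0.895],"aperture": 0},
    {"d": [0,0.855,-1.75],"aperture": 0},
    {"d": [0,1.41,-2.55],"aperture": 0},
    {"d": [0,2.05,-3.28],"aperture": 0},
    {"d": [0,2.515,-3.73],"aperture": 0},
    {"d": [0,2.76,-3.945],"aperture": 0},
    {"d": [0,2.76,-3.945],"aperture": 0},
    {"d": [0,2.76,-3.945],"aperture": 0}
  ]
}}

```text
clock: 13.4
position: [0.4887, -0.12, 0.2276]
ee_rot: [0.639, 0.769, -0.003, -0.002]
ft_force: [-20.5, -0.9, 18.1]
grip_width: 0.1
grasp_force: 35.8
```

Run:
```python
from h import *
import cv2
o=manip.get_obs(); g=o["position"]+[0,0,.0187]; print(g)
# angle estimate from height and from box-frame run to hinge
d=(np.array([.6075+.0025,-.097])-g[:2])@[np.cos(.185),np.sin(.185)]
print(np.degrees(np.arcsin((g[2]-.104)/.186)),np.degrees(np.arctan2(g[2]-.104,d)),np.hypot(g[2]-.104,d))
a=manip.camera("scene"); m=proj("scene",np.array([.53,-.18,.17])).astype(int)-[40,38];u,v=m
cv2.imwrite("pics/s8.png",cv2.resize(a[v:v+75,u:u+90],None,fx=8,fy=8,interpolation=2))
```

```text
[ 0.48872806 -0.11996565  0.24630526]
49.91429231173407 49.063594527576484 0.1883746834420914
```

View pics/s8.png

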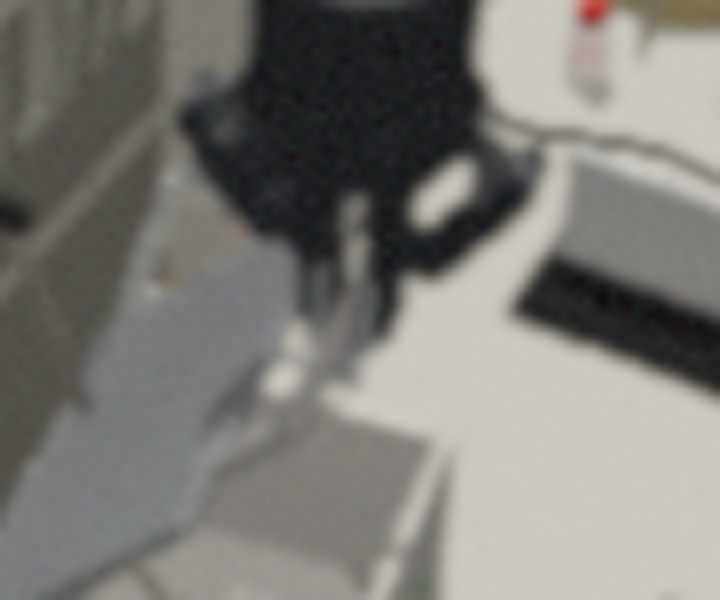

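The picture shows the lid raised and the bar between the fingers, from about (355,200) to (285,415), with the lid's near front corner at about (205,515). I'll relieve the radial push and check the angle numerically against these points.

Request:
{"name": "drive_effector", "arguments": {
  "steps": [
    {"d": [0,-0.075,-0.075],"aperture": 0},
    {"d": [0,-0.15,-0.15],"aperture": 0},
    {"d": [0,-0.15,-0.15],"aperture": 0},
    {"d": [0,-0.15,-0.15],"aperture": 0}
  ]
}}

```text
clock: 13.95
position: [0.4895, -0.1197, 0.2289]
ee_rot: [0.639, 0.769, 0.0, 0.0]
ft_force: [8.7, -3.7, -11.7]
grip_width: 0.098
grasp_force: 34.5
```

Run:
```python
from h import *
m=proj("scene",np.array([.53,-.18,.17])).astype(int)-[40,38]
q=[.5348,-.1107,.1852]
def P(th,r,y,n): c,s_=np.cos(th),np.sin(th); return loc(q,(.074-r*c+n*s_,y,.104+r*s_+n*c))
for d in(40,45,50,55,60):
    th=np.radians(d); print(d,[((proj("scene",P(th,*a))-m+.5)*8).round().astype(int).tolist() for a in((.186,-.06,0),(.186,.06,0),(.148,.093,4e-3),(.148,.093,-4e-3),(.148,-.093,4e-3))])
```

```text
40 [[459, 250], [356, 479], [234, 566], [248, 582], [401, 215]]
45 [[432, 219], [327, 447], [209, 541], [225, 556], [379, 191]]
50 [[402, 188], [294, 415], [182, 517], [199, 531], [355, 168]]
55 [[369, 159], [258, 385], [153, 493], [171, 508], [329, 146]]
60 [[333, 132], [219, 357], [121, 471], [141, 485], [301, 125]]
```

To row units: 0.0008 m is 0.04.

Request:
{"name": "drive_effector", "arguments": {
  "steps": [
    {"d": [0,0.04,0.04],"aperture": 0},
    {"d": [0,0.04,0.04],"aperture": 0},
    {"d": [0,0.04,0.04],"aperture": 0},
    {"d": [0,0.04,0.04],"aperture": 0},
    {"d": [0,0.04,0.04],"aperture": 0},
    {"d": [0,0.04,0.04],"aperture": 0}
  ]
}}

```text
clock: 14.7
position: [0.4899, -0.1196, 0.2293]
ee_rot: [0.639, 0.769, -0.0, 0.0]
ft_force: [3.3, -4.0, -6.1]
grip_width: 0.104
grasp_force: 35.1
```

Run:
```python
from h import *
import cv2
# clip still there? compare orange centroid with the picture after placing
def c(a):
    h=cv2.cvtColor(a,cv2.COLOR_BGR2HSV); k=cv2.inRange(h,(5,180,120),(18,255,255)); m=proj("scene",np.array([.5095,.0245,.14])).astype(int); w=k[m[1]-25:m[1]+25,m[0]-25:m[0]+25]; y,x=np.nonzero(w); return len(x),x.mean().round(2),y.mean().round(2)
print(c(cv2.imread("pics/scene6.png")),c(manip.camera("scene")))
```

```text
(104, np.float64(25.4), np.float64(23.31)) (98, np.float64(25.22), np.float64(23.59))
```

```bash
python3 -c "
from workcell import manip
print(manip.hand_in())"
```

```text
the job is handed in; nothing more can be done
None
```

The clip is on the sensor plate, upright and released, and I handed the job in at about 15 s with the fingers holding the lid still at about 50 degrees; no verdict came back, and I viewed 11 pictures, one over the limit of 10.

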